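# Cull the bent and short shelf arms

## Task

Six blue steel shelf arms lie on the sloping plywood rack; three are straight and full length, two have a bent end and one is too short. Put the three odd ones right inside the red scrap crate, without disturbing the three sound ones, and leave the spray can, mug and tape measure where they stand.

Things in the scene. Friction and masses are not known exactly. Their poses are not given: they have to be found in the camera images.
- rack: Fixed plywood sorting board on legs, 200 mm up the slope by 384 mm wide, 12 mm thick, face sloping 35 degrees, low edge (38 mm high) towards the robot, high edge 152 mm. Origin: on the bench below the middle of the face; own x horizontal towards the high edge, y along the width, z up. Two rows of three places, 45 mm down and 45 mm up the slope from the middle, at own y -128, 0 and 128 mm.
- rack_face (a point): Middle of the board's face, 95 mm above the bench; axes as the rack's (not sloped). At each place a bar rests on the board against two steel pins on its downhill side (8 mm thick, 18 mm high, square to the board), 24 mm either side of the place's middle, so 40 mm is free between them for a finger. Which bar lies where in its row varies.
- crate: Red plastic scrap crate, open on top, fixed, outside 160 x 180 x 75 mm (own x, y, z), walls and floor 5 mm, left or right of the rack. Origin: centre of its underside.
- crate_in (a point): Centre of the red crate's inner floor, 5 mm above the bench; axes as the crate's.
- tote: Fixed grey plastic tote with three cardboard tubes, 150 x 170 x 70 mm, on the other side of the rack from the crate; nothing belongs in it. Origin: centre of its underside.
- spray_can: Bystander: yellow spray can with black cap, 64 mm across, 190 mm tall, loose. Origin: centre of its underside.
- mug: Bystander: blue mug, 80 mm across, 95 mm tall, handle at own +y, loose. Origin: centre of its underside.
- tape: Bystander: orange tape measure, 70 x 60 x 34 mm, loose, on the bench beyond the rack. Origin: centre of its underside.
- sound_1: Sound shelf arm: straight, 110 mm long. Blue bar, section 14 x 26 mm, 160 g, lying across the slope against two pins. Origin: on its underside, midway between the pins; own y along it, x (14 mm) up the slope, z (26 mm) square out of the board. Lower row.
- sound_2: Sound shelf arm: straight, 110 mm long. Blue bar, section 14 x 26 mm, 160 g, lying across the slope against two pins. Origin: on its underside, midway between the pins; own y along it, x (14 mm) up the slope, z (26 mm) square out of the board. Lower row.
- sound_3: Sound shelf arm: straight, 110 mm long. Blue bar, section 14 x 26 mm, 160 g, lying across the slope against two pins. Origin: on its underside, midway between the pins; own y along it, x (14 mm) up the slope, z (26 mm) square out of the board. Upper row.
- short: Odd shelf arm: straight but only 70 mm long instead of 110. Blue bar, section 14 x 26 mm, 160 g, lying across the slope against two pins. Origin: on its underside, midway between the pins; own y along it, x (14 mm) up the slope, z (26 mm) square out of the board. Upper row.
- bent_left: Odd shelf arm: bent. Straight except that its own +y end, from 30 mm off the origin on, bends 40 degrees up the slope for about 31 mm; the other end is 55 mm from the origin. Blue bar, section 14 x 26 mm, 160 g, lying across the slope against two pins. Origin: on its underside, midway between the pins; own y along it, x (14 mm) up the slope, z (26 mm) square out of the board. Lower row.
- bent_right: Odd shelf arm: bent. Straight except that its own -y end, from 30 mm off the origin on, bends 40 degrees up the slope for about 31 mm; the other end is 55 mm from the origin. Blue bar, section 14 x 26 mm, 160 g, lying across the slope against two pins. Origin: on its underside, midway between the pins; own y along it, x (14 mm) up the slope, z (26 mm) square out of the board. Upper row.

How it is judged (in metres and radians):
At the end, for the whole second after the job is handed in: The two bent arms and the short arm are in the red crate (each one's origin within the inner walls and less than 70 mm above the inner floor) and at rest; each sound arm is within 15 mm of its start, and the spray can, mug and tape measure are within 30 mm of theirs (x of bent_left in the frame of crate_in between -0.075 and 0.075 m and y of bent_left in the frame of crate_in between -0.085 and 0.085 m and z of each of bent_left, bent_right, short in the frame of crate_in below 0.07 m and linear speed of each of bent_left, bent_right, short below 0.03 m/s and x of bent_right in the frame of crate_in between -0.075 and 0.075 m and y of bent_right in the frame of crate_in between -0.085 and 0.085 m and x of short in the frame of crate_in between -0.075 and 0.075 m and y of short in the frame of crate_in between -0.085 and 0.085 m and distance of each of sound_1, sound_2, sound_3 from where it was at the start of the episode below 0.015 m and distance of each of spray_can, mug, tape from where it was at the start of the episode below 0.03 m); the robot touches nothing.
It fails at once if a sound arm is moved by more than 15 mm (distance of any of sound_1, sound_2, sound_3 from where it was at the start of the episode above 0.015 m).
It fails at once if the spray can, mug or tape measure is moved by more than 30 mm (distance of any of spray_can, mug, tape from where it was at the start of the episode above 0.03 m).
It fails at once if the spray can or mug is tipped by more than 0.5 rad (angle between any of spray_can, mug's own z axis and vertical above 0.5 rad).
It also fails if it takes over 72 s, if anything falls off the work surface, if the arm or the gripper's body presses on something with over 40 N, if the wrist force passes 120 N, or if a joint passes its speed limit or range.

## Robot

A 7-joint arm with a two-finger parallel gripper is mounted at the origin on the work surface. World frame = base frame: x ahead of the robot, y to its left, z up, the work surface at z = 0. Lengths are in mm, angles in rad, forces in N, time in s.
With the tool pointing down it reaches from about 425 to 825 mm from the base axis. Payload 3.6 kg.
Tool frame: the origin (TCP) lies midway between the tips of the shut fingers; the grasp point (between the pads) lies 19 mm behind it; x points along the fingers, y is the direction in which the jaws open and shut, and the axes are right-handed (so a half turn about x gives the same grasp; the last joint's range is limited). The gripper opens to 85 mm and grips with 20 to 120 N. Pads are 22 mm wide; open, the fingers measure 114 mm over their backs; the gripper's body (76 mm by 85 mm) begins 54 mm behind the grasp point. The pads swing forward as they close: fully open they stand 13 mm farther back than shut.
Start: joints at [-1.175, 0.615, -0.013, 1.423, 0.008, 1.103, -0.04], TCP at [266.67, 592.748, 231.297] pointing down, gripper open.
Joint ranges: [-3.12, 3.12], [-0.3, 2.06], [-1.34, 1.32], [0.26, 2.42], [-1.36, 4.5], [0.01, 1.98], [-2.84, 2.84]. Speed limits (rad/s): [2.79, 2.79, 3.14, 3.14, 3.14, 3.14, 3.14].

## Interface

Orientations are given as a 3x3 rotation matrix whose columns are the frame's x, y, z axes.
In Python, from plant import ctrl, imaging, job gives the robot as it stands.
- The arm moves only by the tool carry_out, never from a script. Its argument "plan" is a list of rows, each a list of 3 entries, a list of its own where there are three numbers: the turn, a rotation vector about the tool's x, y, z in rad, then the shift along the tool's x, y, z in m, then the opening, from 0 (shut) to 1 (fully open). In form: [[[ax, ay, az], [x, y, z], jaw], ...]. A call has 1 to 10 rows; each row shifts and turns the commanded pose from where the row before left it, along the tool's axes as they then stand; what a row does not reach is not made up. A row lasts 1/12 s, in which the tool goes at most 41.7 mm and 7.16 degrees, less where a joint would pass 70% of its speed; a pose out of reach is approached as far as the arm can. A call is refused whole if a number of a shift passes 0.0417 or a number of a turn 0.125, either way. A call with a gripper value outside its range is refused whole. The fingers move at their own pace and stop on an object; "squeeze" is the grip in N (left out, the last holds). Time passes only in rows, so rows that do not move let the fingers close. It gives the time, the measured TCP pose, the force and the opening at its end, in the units of the state.
- ctrl.observe(): the state, without advancing time (a new reading comes with each control period).
- imaging.grab_frame(name): name is "side" or "top"; returns the picture (400x640x3 uint8, red, green, blue); there is no depth.
- imaging.camera_info(name): a dict with "intrinsics" (3x3 intrinsics, pixels), "position" and "orientation" of the camera in the world. Camera axes: x right, y down, z forward; pixel columns grow to the right and rows downward; lengths in mm; the calibration is good to about 2 mm. A picture is of the moment at which its call begins. camera_info takes no time and is no camera call.
- job.finish_job(): hands the job in, once; it reports no verdict.
Trained networks look in the newest picture that a camera, given by its name, has taken for a name from the list of things; names that differ only in an ending like _2 or _b are one class to them, and where a whole thing is asked for, a point or a joint stands for the part that bears it (a point fixed in the world has none). Each returns a list of dicts, best first, with "p" (0 to 1); they miss things now and then, are a little off and sometimes report something else, mostly with a low value. They report only what shows in the picture. A call takes as long as a camera call.
- imaging.masks_of(camera, target): "pixels" (400x640 bool, what is visible of it) and "at" ([row, column] in pixels, amid what is visible of it).
The state is a dict: "time": time; "joints": joint angles; "dq": joint speeds; "effort": joint torques, N m; "position": TCP position; "ee_rot": TCP orientation; "ft_force": force on the tool from outside, world axes, zero at the start; "torque": the same for the moment, N m; "opening": finger opening in mm.
Only numpy, scipy, OpenCV 4.12 (cv2) and the standard library are available. Lean on these libraries where they do the work, as an engineer would, in place of code of your own. Each camera call takes 0.05 s, during which the arm holds its last target. There are 200 camera calls.

## Working session

There is one attempt and no reset: what is moved stays moved. The work goes in short steps, Python scripts to look and compute and a tool call to move; the robot and the scene stay as the last step left them, time stands still between calls to the robot, and variables do not carry over. Pictures are saved under pics/ and viewed, about 8 in all and at most 12, crops included, and the job is handed in when it is done.

Besides the shell and the picture viewer there is one more tool, called after "Call:" as name(argument=value, ...), one argument or row to a line, values as JSON. carry_out: Moves the arm, as the interface text tells. Its arguments: {"type":"object","properties":{"plan":{"type":"array"},"squeeze":{"type":"number"}},"required":["plan"]}

```bash
mkdir -p pics; python3 - <<'E'
from plant import ctrl, imaging, job
import cv2, numpy as np
s=ctrl.observe()
print(s['time'],s['position'],s['ee_rot'],s['opening'])
for n in('side','top'):
    f=imaging.grab_frame(n); cv2.imwrite(f'pics/{n}0.png',f[:,:,::-1])
    print(n,imaging.camera_info(n))
    for t in('rack','crate','tote','spray_can','mug','tape','sound_1','short','bent_left','bent_right'):
        print(n,t,[(round(d['p'],2),[int(v) for v in d['at']],int(d['pixels'].sum())) for d in imaging.masks_of(n,t)][:5])
E
```

```text
0.0 [266.3474371  592.07083318 230.11737375] [[-1.04184832e-03  4.10209655e-01  9.11990654e-01]
 [-2.40242037e-03  9.11987491e-01 -4.10210976e-01]
 [-9.99996571e-01 -2.61836254e-03  3.53433982e-05]] 85.54247444791618
side {'intrinsics': array([[396.91884812,   0.        , 321.07122387],
       [  0.        , 396.91884812, 201.8501604 ],
       [  0.        ,   0.        ,   1.        ]]), 'position': array([ 580.9598307 , -876.76885077,  800.41775771]), 'orientation': array([[ 0.99907843, -0.03518968,  0.02457589],
       [-0.04102181, -0.61436544,  0.78795451],
       [-0.01262929, -0.7882365 , -0.61524281]])}
side rack [(0.76, [224, 287], 4023)]
side crate [(0.8, [342, 276], 7375)]
side tote [(0.8, [154, 282], 1403)]
side spray_can [(0.61, [298, 387], 1947)]
side mug [(0.85, [156, 345], 697), (0.46, [217, 293], 4016)]
side tape [(0.65, [211, 370], 475)]
side sound_1 [(0.9, [236, 264], 323), (0.85, [223, 297], 333), (0.66, [176, 277], 188)]
side short []
side bent_left [(0.66, [204, 278], 313), (0.46, [164, 302], 130)]
side bent_right [(0.57, [191, 300], 222)]
top {'intrinsics': array([[455.50450029,   0.        , 316.1990555 ],
       [  0.        , 455.50450029, 199.75512867],
       [  0.        ,   0.        ,   1.        ]]), 'position': array([ 475.85901619,   -3.92765995, 1438.81615241]), 'orientation': array([[ 1.98905610e-02, -9.94257677e-01,  1.05147698e-01],
       [-9.99798968e-01, -2.00460585e-02, -4.22122267e-04],
       [ 2.52749520e-03, -1.05118163e-01, -9.94456527e-01]])}
top rack [(0.8, [228, 300], 5413)]
top crate [(0.65, [240, 438], 3547)]
top tote [(0.97, [242, 188], 3066)]
top spray_can [(0.7, [160, 428], 670)]
top mug [(0.63, [164, 205], 772), (0.37, [244, 439], 3473)]
top tape [(0.75, [154, 301], 398)]
top sound_1 [(0.84, [246, 259], 326), (0.78, [225, 349], 341), (0.69, [252, 344], 374)]
top short [(0.69, [217, 257], 202)]
top bent_left [(0.73, [245, 300], 332)]
top bent_right []
```

```bash
python3 - <<'E'
import cv2
a=cv2.imread('pics/top0.png')[110:310,120:520];b=cv2.imread('pics/side0.png')
cv2.imwrite('pics/topc.png',cv2.resize(a,None,fx=2,fy=2,interpolation=2))
cv2.imwrite('pics/sidec.png',cv2.resize(b[110:410,180:480],None,fx=2,fy=2,interpolation=2))
E
```

```text
(no output)
```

View pics/topc.png

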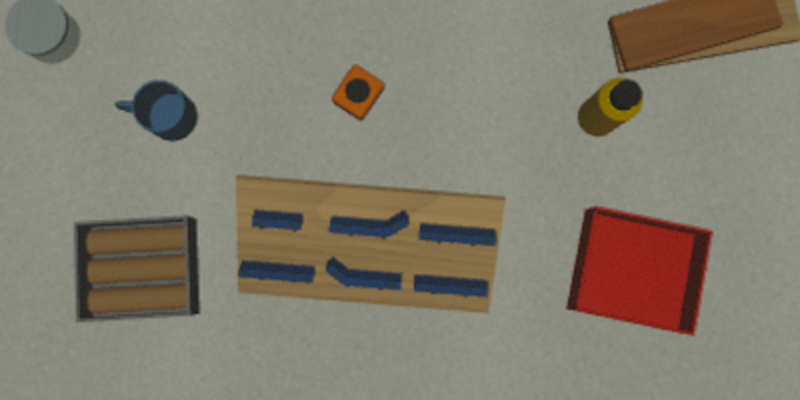

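View pics/sidec.png

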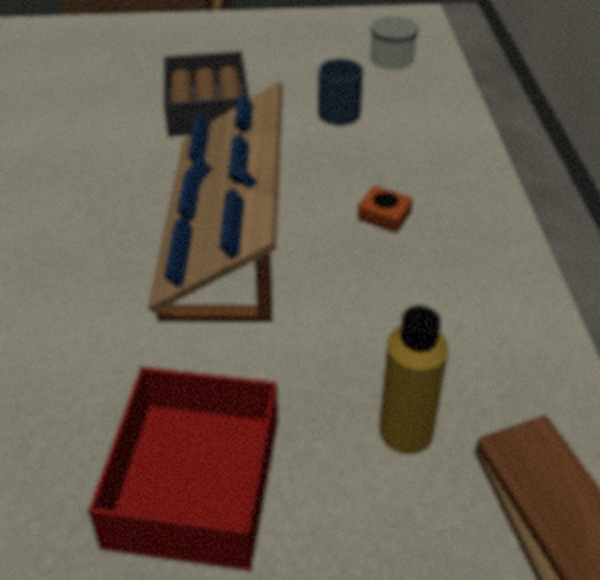

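The top crop shows the rack in the middle. In the upper row from the left are the short bar, bent_right and a sound arm. In the lower row are a sound arm, bent_left and a sound arm. The red crate is on the right (-y), with rim corners at about (592,207), (712,231), (695,333) and (568,308). The side crop agrees, with the can beyond the crate. Next I fit the poses.

```bash
cat > h.py <<'E'
from plant import ctrl, imaging, job
import numpy as np, cv2
from scipy.optimize import least_squares
from scipy.spatial.transform import Rotation as R
def proj(n,P):
    c=imaging.camera_info(n); p=(np.asarray(P,float)-c['position'])@c['orientation']; q=p@c['intrinsics'].T
    return q[:,:2]/q[:,2:]
def place(v,P): return np.asarray(P,float)@R.from_euler('z',v[2]).as_matrix().T+[v[0],v[1],0]
def fit(obs,v0):
    f=lambda v:np.concatenate([(proj(n,place(v,P))-px).ravel() for n,P,px in obs])
    r=least_squares(f,v0,loss='soft_l1',x_scale=[10,10,.1]); return r.x,r.fun.round(1)
T=lambda a:np.array(a)/2+[120,110]
S=lambda a:np.array(a)/2+[180,110]
E
python3 - <<'E'
from h import *
c=81.9; hi,lo=152.4,37.6
top=[[c,192,hi],[c,-192,hi],[-c,-192,lo],[-c,192,lo]]
rk,res=fit([('top',top,T([[237,177],[505,196],[488,312],[238,292]])),
 ('side',top[:3],S([[282,85],[274,246],[152,304]]))],[450,0,0]); print('rack',rk,res)
rim=[[80,90,75],[80,-90,75],[-80,-90,75],[-80,90,75]]
cr,res=fit([('top',rim,T([[592,207],[712,231],[695,333],[568,308]])),
 ('side',rim,S([[276,383],[252,568-50],[93,512],[141,369]])[[0,2,3]] if 0 else S([[276,383],[252,530],[93,512],[141,369]]))],[430,-350,0]); print('crate',cr,res)
# bars: blue pixel centroids in top/side vs. predicted
t=np.radians(35); u=np.array([np.cos(t),0,np.sin(t)]); n=np.array([-np.sin(t),0,np.cos(t)])
def bar(x,y,z=0): return np.array([0,0,95])+x*u+n*z+[0,y,0]
for nm,x,y in(('short',45,128),('sU',45,-128),('sL',-45,128),('sR',-45,-128)):
    P=place(rk,[bar(x,y,13)]); print(nm,P.round(),proj('top',P).round(1),proj('side',P).round(1))
def ctrs(cam,ts):
    for t_ in ts:
        for d in imaging.masks_of(cam,t_): 
            m=d['pixels']; r,cc=np.nonzero(m); print(cam,t_,round(d['p'],2),cc.mean().round(1),r.mean().round(1))
ctrs('top',['sound_1','short','bent_left','bent_right']); ctrs('side',['sound_1'])
for nm,h in(('spray_can',95),('mug',47),('tape',17)):
    a=[imaging.masks_of(c_,nm)[0]['pixels'] for c_ in('top','side')]
    px=[np.array(np.nonzero(m))[::-1].mean(1) for m in a]
    f=least_squares(lambda v:np.concatenate([proj(c_,[[v[0],v[1],h]])[0]-p for c_,p in zip(('top','side'),px)]),[500,0]); print(nm,f.x.round(),f.fun.round(1))
E
```

```text
rack [ 5.20571157e+02  3.11854804e+01 -5.72687362e-02] [-0.7 -0.8  0.2  0.1  0.5 -1.3  0.1 -1.  -1.3 -1.9 -0.3 -0.9 -1.3  2.7]
crate [ 4.95545939e+02 -3.81188789e+02 -1.72233413e-01] [ 0.4 -1.7 -0.4 -2.3 -0.3 -0.2  3.4  0.6  0.7 -1.8 -0.1  0.7 -1.7 -0.1
 -0.7 -1.6]
short [[557. 157. 131.]] [[259.5 218.3]] [[302.4 167.2]]
sU [[543. -98. 131.]] [[348.4 225.2]] [[297.1 221.4]]
sL [[484. 162.  80.]] [[259.4 244.1]] [[279.9 180.9]]
sR [[469. -94.  80.]] [[345.4 250.8]] [[270.4 236. ]]
top sound_1 0.84 258.4 245.1
top sound_1 0.78 348.7 226.7
top sound_1 0.69 344.4 252.5
top short 0.69 258.1 219.2
top bent_left 0.73 301.3 247.7
side sound_1 0.9 269.4 235.5
side sound_1 0.85 295.9 221.6
side sound_1 0.66 279.3 178.2
spray_can [ 737. -330.] [ 0.  -0.3 -0.2  0. ]
mug [726. 354.] [-0.2 -0.2 -0.2  0.5]
tape [767.  55.] [-0.3 -0.4 -0.4  0.6]
```

```bash
cat >> h.py <<'E'
t=np.radians(35); U=np.array([np.cos(t),0,np.sin(t)]); N=np.array([-np.sin(t),0,np.cos(t)])
def bar(x,y,z=0): return np.array([0,0,95])+x*U+N*z+[0,y,0]
def sil(n,v,x,y,L):
    P=place(v,[bar(x+a,y+b,c) for a in(-7,7) for b in(-L/2,L/2) for c in(0,26)])
    m=cv2.moments(cv2.convexHull(proj(n,P).astype(np.float32))); return np.array([m['m10'],m['m01']])/m['m00']
E
python3 - <<'E'
from h import *
obs=[]
for cam in('top','side'):
    f=imaging.grab_frame(cam).astype(int)
    m=((f[:,:,2]-f[:,:,0]>25)).astype(np.uint8)
    k,lab,st,ce=cv2.connectedComponentsWithStats(m)
    for nm,x,y,L in(('short',45,128,70),('sU',45,-128,110),('sL',-45,128,110),('sR',-45,-128,110)):
        p=sil(cam,[520,31,-.057],x,y,L); j=1+np.argmin(np.linalg.norm(ce[1:]-p,axis=1)); print(cam,nm,p.round(1),ce[j].round(1),st[j]); obs.append((cam,x,y,L,ce[j]))
g=lambda v,o:np.concatenate([sil(c,v,x,y,L)-p for c,x,y,L,p in o])
for o in(obs,obs[:4],obs[4:]):
    r=least_squares(g,[520,31,-.057],args=(o,),loss='soft_l1',x_scale=[10,10,.1]); print(r.x.round(3),r.fun.round(1))
E
```

```text
top short [259.5 218.5] [257.7 219.8] [246 216  24   9 157]
top sU [348.6 225.4] [348.5 227.2] [330 223  38  10 235]
top sL [259.3 244.4] [257.8 245.7] [240 241  36  10 236]
top sR [345.6 251.1] [344.9 252.8] [327 248  36  10 231]
side short [302.2 167.4] [301.3 165.6] [299 159   6  14  67]
side sU [296.8 222.3] [295.3 220.8] [291 206   9  30 173]
side sL [279.6 181.4] [299.3 189.9] [296 179  10  23 122]
side sR [270.1 236.9] [273.5 210.5] [264 168  19  83 467]
[ 5.16943e+02  3.10000e+01 -6.80000e-02] [  1.9  -0.6   0.1  -0.3   1.3  -0.7   0.5  -0.3   0.3   1.9  -0.2   1.6
 -20.2  -8.5  -5.1  26.4]
[ 5.15833e+02  3.10000e+01 -6.50000e-02] [ 1.8 -0.1  0.1 -0.   1.4 -0.2  0.5 -0. ]
[ 5.2e+02  3.1e+01 -5.7e-02] [  0.8   1.8   1.5   1.5 -19.7  -8.4  -3.4  26.5]
```

```bash
python3 - <<'E'
from h import *
from scipy.optimize import minimize
o=[('top',45,128,70,(257.7,219.8)),('top',45,-128,110,(348.5,227.2)),('top',-45,128,110,(257.8,245.7)),('top',-45,-128,110,(344.9,252.8)),
('side',45,128,70,(301.3,165.6)),('side',45,-128,110,(295.5,221.)),('side',-45,128,110,(279.3,178.2)),('side',-45,-128,110,(269.4,235.5))]
g=lambda v,o:np.concatenate([sil(c,v,x,y,L)-p for c,x,y,L,p in o])
for q in(o,o[:4],o[4:]):
    r=minimize(lambda v:(np.abs(g([520+v[0],31+v[1],-.06+v[2]/100],q))**1.5).sum(),[1,1,1],method='Nelder-Mead')
    v=[520+r.x[0],31+r.x[1],-.06+r.x[2]/100];print(np.round(v,3),g(v,q).round(1))
E
```

```text
[ 5.16613e+02  3.55930e+01 -6.00000e-02] [ 0.2 -0.2 -1.5 -0.5 -0.1 -0.3 -1.  -0.5 -0.1  1.  -0.1  0.2 -0.6  2.4
 -0.6  0.2]
[ 5.15469e+02  3.38240e+01 -6.20000e-02] [ 0.8  0.1 -0.9 -0.   0.5 -0.  -0.4 -0. ]Traceback (most recent call last):
  File "<stdin>", line 7, in <module>
    res = _minimize_neldermead(fun, x0, args, callback, bounds=bounds,
                               **options)
    fxr = func(xr)
    fx = function(np.copy(x), *(wrapper_args + args))
  File "<stdin>", line 7, in <lambda>
  File "<stdin>", line 5, in <lambda>
  File "h.py", line 18, in sil
    m=cv2.moments(cv2.convexHull(proj(n,P).astype(np.float32))); return np.array([m['m10'],m['m01']])/m['m00']
                                 ~~~~^^^^^
  File "h.py", line 6, in proj
    c=imaging.camera_info(n); p=(np.asarray(P,float)-c['position'])@c['orientation']; q=p@c['intrinsics'].T
ValueError: time passes only in moves, steps and waits
```

```bash
cat >> h.py <<'E'
from scipy.linalg import logm,expm
RACK=[517,34,-.06]; CR=[495.5,-381,-.172]
def H(Rm,p): M=np.eye(4); M[:3,:3]=Rm; M[:3,3]=p; return M
def now():
    s=ctrl.observe(); return H(s['ee_rot'],s['position'])
def rackpose(x,y,h):
    return H(R.from_euler('z',RACK[2]).as_matrix()@np.array([-N,U,np.cross(-N,U)]).T, place(RACK,[bar(x,y,h)])[0])
def cratepose(x,y,z,yaw=0):
    Y=R.from_euler('z',CR[2]+yaw).as_matrix()
    return H(Y@np.array([[0,0,-1],[1,0,0],[0,-1,0]]).T, place(CR,[[x,y,z]])[0])
def steps(A,B,n=None):
    L=np.real(logm(np.linalg.inv(A)@B)); w=np.array([L[2,1],L[0,2],L[1,0]])
    d=np.linalg.norm((B-A)[:3,3])
    for k in range(1,60):
        E_=expm(L/k)
        if (n is None or k>=n) and np.linalg.norm(w)/k<.12 and np.linalg.norm(E_[:3,3])<38: break
    print(k,'x',(w/k).round(4).tolist(),(E_[:3,3]/1000).round(4).tolist(),'from',A[:3,3].round(1),'to',B[:3,3].round(1))
    M=A.copy()
    path=[]
    for i in range(k): M=M@E_; path.append(M[:3,3].round().astype(int).tolist())
    print(path[::3])
    return B
E
python3 - <<'E'
from h import *
B=steps(now(),rackpose(46,128,80),18)
steps(B,rackpose(46,128,5))
E
```

```text
18 x [0.0649, -0.0205, 0.0297] [0.0038, -0.0027, 0.0289] from [266.7 592.7 231.3] to [516.5 162.3 186.9]
[[292, 578, 228], [362, 526, 219], [421, 462, 213], [468, 388, 208], [499, 306, 203], [515, 220, 195]]
2 x [-0.0, -0.0, 0.0] [0.0375, -0.0, -0.0] from [516.5 162.3 186.9] to [559.4 159.7 125.5]
[[538, 161, 156]]
```

Call:
carry_out(
  plan=[
    [[0.065,-0.0205,0.03],[0.004,-0.003,0.029],0.5],
    [[0.065,-0.0205,0.03],[0.004,-0.003,0.029],0.5],
    [[0.065,-0.0205,0.03],[0.004,-0.003,0.029],0.5],
    [[0.065,-0.0205,0.03],[0.004,-0.003,0.029],0.5],
    [[0.065,-0.0205,0.03],[0.004,-0.003,0.029],0.5],
    [[0.065,-0.0205,0.03],[0.004,-0.003,0.029],0.5],
    [[0.065,-0.0205,0.03],[0.004,-0.003,0.029],0.5],
    [[0.065,-0.0205,0.03],[0.004,-0.003,0.029],0.5],
    [[0.065,-0.0205,0.03],[0.004,-0.003,0.029],0.5],
  ],
  squeeze=50,
)

```text
time: 2.5
position: [454.2, 409.9, 207.7]
ee_rot: [[0.309, 0.802, 0.511], [0.08, 0.514, -0.854], [-0.948, 0.305, 0.095]]
ft_force: [-0.2, -0.5, -0.7]
opening: 42.8
```

Call:
carry_out(
  plan=[
    [[0.065,-0.0205,0.03],[0.004,-0.003,0.029],0.5],
    [[0.065,-0.0205,0.03],[0.004,-0.003,0.029],0.5],
    [[0.065,-0.0205,0.03],[0.004,-0.003,0.029],0.5],
    [[0.065,-0.0205,0.03],[0.004,-0.003,0.029],0.5],
    [[0.065,-0.0205,0.03],[0.004,-0.003,0.029],0.5],
    [[0.065,-0.0205,0.03],[0.004,-0.003,0.029],0.5],
    [[0.065,-0.0205,0.03],[0.004,-0.003,0.029],0.5],
    [[0.065,-0.0205,0.03],[0.004,-0.003,0.029],0.5],
    [[0,0,0],[0,0,0],0.5],
    [[0,0,0],[0,0,0],0.5],
  ],
)

```text
time: 3.33
position: [515.3, 187.1, 187.6]
ee_rot: [[0.549, 0.836, 0.001], [-0.015, 0.011, -1.0], [-0.836, 0.549, 0.018]]
ft_force: [0.5, -0.4, -0.6]
opening: 42.8
```

```bash
python3 - <<'E'
from h import *
s=ctrl.observe();print(s['time'],s['opening'],s['joints'])
B=steps(now(),rackpose(46,128,50))
steps(B,rackpose(46,128,5))
f=imaging.grab_frame('top');g=imaging.grab_frame('side')
a=cv2.resize(f[180:280,220:380],None,fx=4,fy=4,interpolation=2)
b=cv2.resize(g[140:260,240:340],None,fx=4,fy=4,interpolation=2)
a=cv2.copyMakeBorder(a[:,:400+0],0,80,0,0,0); cv2.imwrite('pics/c1.png',np.hstack([a,b])[:,:,::-1])
E
```

```text
3.3333 42.81348629316499 [-1.03193364  0.45789616  0.66301718  2.23837077  0.1049261   0.01461271
 -0.59211157]
2 x [0.0305, -0.0096, 0.0144] [0.0158, 0.0007, 0.0126] from [515.3 187.1 187.6] to [533.7 161.2 162.3]
[[525, 174, 175]]
2 x [-0.0, -0.0, 0.0] [0.0225, 0.0, 0.0] from [533.7 161.2 162.3] to [559.4 159.7 125.5]
[[547, 160, 144]]
```

View pics/c1.png

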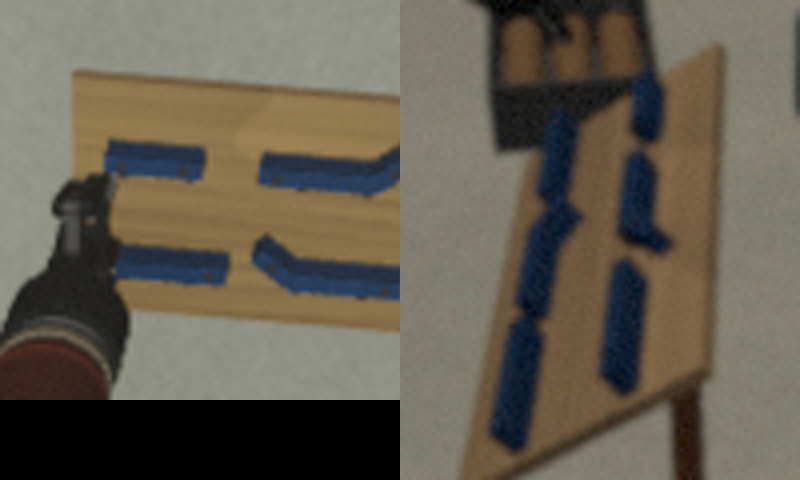

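The picture shows the gripper just short of the short bar, with its tip at about crop (100,190), and nothing disturbed. Joint 6 is near its lower limit, so I'll model the kinematics to check whether the tilted poses can be reached.

```bash
cat > kin.py <<'E'
from h import *
import itertools
q0=np.array([-1.175,.615,-.013,1.423,.008,1.103,-.04]); p0=np.array([266.67,592.748,231.297])
R0=np.array([[-1.04e-3,.41021,.91199],[-2.4e-3,.91199,-.41021],[-1,-2.6e-3,0]])
def fk(q,L,s):
    E=lambda a,x:R.from_euler(a,x).as_matrix()
    A=E('z',s[0]*q[0])@E('y',q[1]); p=np.array([0,0,L[0]])+A@[0,0,L[1]]
    A=A@E('z',s[1]*q[2])@E('y',q[3]); p=p+A@[0,0,L[2]]
    A=A@E('z',s[2]*q[4])@E('y',q[5]); p=p+A@[0,0,L[3]]
    return p,A@E('z',s[3]*q[6])
LO=np.array([-3.12,-.3,-1.34,.26,-1.36,.01,-2.84]);HI=np.array([3.12,2.06,1.32,2.42,4.5,1.98,2.84])
E
python3 - <<'E'
from kin import *
s_=ctrl.observe(); q1=np.array(s_['joints']); p1=s_['position'];print(q1)
best=[]
for s in itertools.product([1,-1],repeat=4):
    f=lambda L:np.concatenate([fk(q0,L,s)[0]-p0,fk(q1,L,s)[0]-p1])
    r=least_squares(f,[360,420,400,200]); best.append((r.cost,s,r.x.round(1),[np.abs(fk(q,r.x,s)[1][:,2]-M[:,0]).max().round(3) for q,M in((q0,R0),(q1,s_['ee_rot']))]))
best.sort(key=lambda b:b[0])
for b in best[:4]: print(b); print(fk(q0,b[2],b[1])[1].round(3).tolist())
print(s_['ee_rot'],fk(q1,best[0][2],best[0][1])[1].round(3))
E
```

```text
[-1.03281825  0.45801813  0.66049442  2.23523487  0.10492666  0.01408735
 -0.59208595]
(np.float64(277.91138089499964), (-1, -1, -1, 1), array([312.6, 522.1, 387.4, 329.9]), [np.float64(0.003), np.float64(0.0)])
[[-0.335, -0.942, -0.0], [-0.942, 0.335, 0.001], [-0.001, 0.0, -1.0]]
(np.float64(277.91138089499964), (-1, -1, -1, -1), array([312.6, 522.1, 387.4, 329.9]), [np.float64(0.003), np.float64(0.0)])
[[-0.409, -0.912, -0.0], [-0.912, 0.409, 0.001], [-0.001, 0.0, -1.0]]
(np.float64(399.70137171514557), (-1, -1, 1, 1), array([313.9, 520.7, 388.5, 329.1]), [np.float64(0.012), np.float64(0.003)])
[[-0.342, -0.94, -0.013], [-0.94, 0.342, 0.006], [-0.001, 0.015, -1.0]]
(np.float64(399.70137171514557), (-1, -1, 1, -1), array([313.9, 520.7, 388.5, 329.1]), [np.float64(0.012), np.float64(0.003)])
[[-0.416, -0.909, -0.013], [-0.909, 0.416, 0.006], [-0.0, 0.015, -1.0]]
[[ 0.55112743  0.83440369  0.00538982]
 [-0.01079312  0.01358742 -0.99984943]
 [-0.83435129  0.55098627  0.01649422]] [[-0.31  -0.775  0.551]
 [-0.931  0.364 -0.011]
 [-0.192 -0.517 -0.834]]
```

```bash
cat >> kin.py <<'E'
SS=(-1,-1,-1,-1)
LL=[312.6,522.1,387.4,329.9,0,0]
def tool(q,L=LL):
    p,A=fk(q,L,SS); X=A[:,2];Y=-A[:,0]; return H(np.array([X,Y,np.cross(X,Y)]).T,p)
def ik(T,q,reg=.003):
    f=lambda q_:np.concatenate([(tool(q_)[:3,3]-T[:3,3])/10,(tool(q_)[:3,:3]-T[:3,:3]).ravel()*20,reg*(q_-q)])
    r=least_squares(f,np.clip(q,LO+1e-3,HI-1e-3),bounds=(LO,HI)); M=tool(r.x)
    return r.x,np.linalg.norm(M[:3,3]-T[:3,3]),np.degrees(R.from_matrix(M[:3,:3].T@T[:3,:3]).magnitude())
E
python3 - <<'E'
from kin import *
s_=ctrl.observe(); q1=np.array(s_['joints'])
print(tool(q1)[:3].round(3).tolist(), now()[:3].round(3).tolist())
for nm,x,y in(('short',46,128),('bR',46,0),('bL',-44,0)):
  for h in(80,5):
    for flip in(0,1):
      T=rackpose(x,y,h)
      if flip: T[:3,1:3]*=-1
      best=[]
      for q5 in(0,1,-1,2,3.14):
        for q3 in(-.7,0,.7):
          for q7 in(-2,0,2):
            r=ik(T,np.array([-.2-np.arctan2(y,500),.4,q3,2.,q5,.3,q7])); best.append((r[1]+5*r[2],r))
      best.sort(key=lambda b:b[0]); print(nm,h,flip,[(b[1][0].round(2).tolist(),round(b[1][1],1),round(b[1][2],1)) for b in best[:3:2]])
E
```

```text
[[0.551, 0.834, 0.005, 517.356], [-0.011, 0.014, -1.0, 193.613], [-0.834, 0.551, 0.016, 184.884]] [[0.551, 0.834, 0.005, 516.312], [-0.011, 0.014, -1.0, 189.876], [-0.834, 0.551, 0.016, 188.273]]
short 80 0 [([-0.48, 0.37, -0.02, 2.28, 1.73, 0.31, -2.2], np.float64(0.0), np.float64(0.0)), ([-1.01, 0.45, 0.69, 2.28, 2.93, 0.04, 2.84], np.float64(0.0), np.float64(0.0))]
short 80 1 [([-0.79, 0.39, 0.38, 2.28, 1.86, 0.16, 0.79], np.float64(0.0), np.float64(0.0)), ([-1.03, 0.45, 0.72, 2.28, 3.3, 0.04, -0.67], np.float64(0.0), np.float64(0.0))]
short 5 0 [([-0.87, 0.62, 0.6, 2.23, 3.42, 0.19, 2.34], np.float64(0.0), np.float64(0.0)), ([-0.11, 0.59, -0.43, 2.23, 1.97, 0.54, -2.35], np.float64(0.0), np.float64(0.0))]
short 5 1 [([-0.52, 0.55, 0.12, 2.23, 2.28, 0.28, 0.4], np.float64(0.0), np.float64(0.0)), ([-0.96, 0.67, 0.74, 2.23, 3.8, 0.23, -1.21], np.float64(0.0), np.float64(0.0))]
bR 80 0 [([-0.58, 0.36, 0.55, 2.4, 3.59, 0.19, 2.5], np.float64(0.0), np.float64(0.0)), ([-0.46, 0.33, 0.39, 2.4, 3.25, 0.17, 2.84], np.float64(0.0), np.float64(0.0))]
bR 80 1 [([-0.4, 0.33, 0.32, 2.4, 3.1, 0.
[... 455 characters left out ...]
t64(0.0))]
bL 80 0 [([-0.33, 0.36, 0.16, 2.42, 2.34, 0.13, -2.59], np.float64(32.8), np.float64(7.8)), ([-0.2, 0.36, -0.01, 2.42, 2.1, 0.18, -2.34], np.float64(32.8), np.float64(7.8))]
bL 80 1 [([-0.42, 0.37, 0.27, 2.42, 2.63, 0.1, 0.26], np.float64(32.8), np.float64(7.8)), ([-0.27, 0.36, 0.09, 2.42, 2.21, 0.15, 0.68], np.float64(32.8), np.float64(7.8))]
bL 5 0 [([0.05, 0.61, -0.3, 2.42, 2.47, 0.48, -2.66], np.float64(23.1), np.float64(5.1)), ([0.09, 0.61, -0.35, 2.42, 2.42, 0.5, -2.62], np.float64(23.1), np.float64(5.1))]
bL 5 1 [([-0.02, 0.6, -0.19, 2.42, 2.57, 0.45, 0.37], np.float64(23.1), np.float64(5.1)), ([0.14, 0.63, -0.42, 2.42, 2.37, 0.53, 0.59], np.float64(23.1), np.float64(5.1))]
```

Call:
carry_out(
  plan=[
    [[-0.12,0,0],[0,0,0],0.5],
    [[-0.12,0,0],[0,0,0],0.5],
    [[-0.12,0,0],[0,0,0],0.5],
    [[-0.12,0,0],[0,0,0],0.5],
    [[-0.12,0,0],[0,0,0],0.5],
    [[-0.12,0,0],[0,0,0],0.5],
    [[-0.12,0,0],[0,0,0],0.5],
    [[-0.12,0,0],[0,0,0],0.5],
    [[-0.12,0,0],[0,0,0],0.5],
    [[-0.12,0,0],[0,0,0],0.5],
  ],
)

```text
time: 4.27
position: [516.2, 190.5, 188.2]
ee_rot: [[0.551, 0.292, 0.782], [-0.01, 0.939, -0.343], [-0.834, 0.181, 0.52]]
ft_force: [-0.1, -0.3, 0.1]
opening: 42.6
```

```bash
python3 - <<'E'
from kin import *
s=ctrl.observe();print(s['time'],np.round(s['joints'],2))
def tilted(x,y,h,a,flip=1):
    T=rackpose(x,y,h); c=np.radians(a-35); B=T.copy(); B[:3,:3]=T[:3,:3]@R.from_rotvec([0,0,c]).as_matrix()
    if flip: B[:3,1:3]*=-1
    return B
print(tilted(-44,0,5,20,0).round(2).tolist())
for h in(5,60):
  for a in(30,25,20,15):
    best=[]
    for q5,q6 in((0,.1),(3.14,.1),(3.14,.5),(1.5,.2)):
      for q3 in(-.5,0,.5):
        r=ik(tilted(-44,0,h,a),np.array([-.1,.5,q3,2.3,q5,q6,0.])); best.append((r[1]+5*r[2],r))
    best.sort(key=lambda b:b[0]); b=best[0]; print(h,a,b[1][0].round(2).tolist(),round(b[1][1],1),round(b[1][2],1))
E
```

```text
4.2667 [-1.02  0.45  0.64  2.24  0.71  0.02  0.01]
[[0.34, 0.94, -0.06, 478.16], [-0.02, -0.06, -1.0, 36.33], [-0.94, 0.34, 0.0, 73.86], [0.0, 0.0, 0.0, 1.0]]
5 30 [0.03, 0.58, -0.24, 2.42, 2.52, 0.4, 0.44] 11.0 2.5
5 25 [-0.23, 0.56, 0.14, 2.41, 3.1, 0.26, -0.16] 0.0 0.0
5 20 [-0.2, 0.55, 0.1, 2.34, 3.08, 0.09, -0.11] 0.0 0.0
5 15 [0.17, 0.57, -0.37, 2.27, 1.3, 0.25, 1.7] 0.0 0.0
60 30 [-0.09, 0.41, -0.1, 2.42, 2.23, 0.2, 0.7] 19.0 4.5
60 25 [0.01, 0.41, -0.2, 2.42, 2.02, 0.19, 0.93] 7.0 1.7
60 20 [-0.12, 0.4, -0.01, 2.39, 1.49, 0.07, 1.47] 0.0 0.0
60 15 [0.33, 0.47, -0.59, 2.32, 1.11, 0.35, 1.87] 0.0 0.0
```

Call:
carry_out(
  plan=[
    [[-0.12,0,0],[0,0,0],0.5],
    [[-0.12,0,0],[0,0,0],0.5],
    [[-0.12,0,0],[0,0,0],0.5],
    [[-0.12,0,0],[0,0,0],0.5],
    [[-0.12,0,0],[0,0,0],0.5],
    [[-0.12,0,0],[0,0,0],0.5],
    [[-0.12,0,0],[0,0,0],0.5],
    [[-0.12,0,0],[0,0,0],0.5],
    [[-0.12,0,0],[0,0,0],0.5],
    [[-0.12,0,0],[0,0,0],0.5],
  ],
)

```text
time: 5.1
position: [516.1, 190.6, 188.2]
ee_rot: [[0.551, -0.623, 0.555], [-0.01, 0.66, 0.751], [-0.835, -0.419, 0.358]]
ft_force: [0.1, -0.3, -0.9]
opening: 42.7
```

Call:
carry_out(
  plan=[
    [[-0.12,0,0],[0,0,0],0.5],
    [[-0.12,0,0],[0,0,0],0.5],
    [[-0.12,0,0],[0,0,0],0.5],
    [[-0.12,0,0],[0,0,0],0.5],
    [[-0.12,0,0],[0,0,0],0.5],
    [[-0.12,0,0],[0,0,0],0.5],
    [[0,0,0],[0,0,0],0.5],
  ],
)

```text
time: 5.68
position: [516.2, 190.2, 188.3]
ee_rot: [[0.551, -0.835, 0.011], [-0.01, 0.006, 1.0], [-0.835, -0.551, -0.005]]
ft_force: [0.7, 0.3, 0.7]
opening: 42.8
```

```bash
cat >> kin.py <<'E'
def tilted(x,y,h,a=35,flip=1):
    T=rackpose(x,y,h); B=T.copy(); B[:3,:3]=T[:3,:3]@R.from_rotvec([0,0,np.radians(a-35)]).as_matrix()
    if flip: B[:3,1:3]*=-1
    return B
def st():
    s=ctrl.observe();print(s['time'],np.round(s['joints'],2),s['opening'].round(1),np.round(s['ft_force'],1))
E
python3 - <<'E'
from kin import *
st()
B=steps(now(),tilted(46,128,45),3); steps(B,tilted(46,128,4))
E
```

```text
Traceback (most recent call last):
  File "kin.py", line 25, in st
    s=ctrl.observe();print(s['time'],np.round(s['joints'],2),s['opening'].round(1),np.round(s['ft_force'],1))
                                                             ^^^^^^^^^^^^^^^^^^
AttributeError: 'float' object has no attribute 'round'
```

```bash
sed -i "s/s\['opening'\].round(1)/round(s['opening'],1)/" kin.py; python3 - <<'E'
from kin import *
st()
B=steps(now(),tilted(46,128,45),3); steps(B,tilted(46,128,4))
E
```

```text
5.6833 [-0.85  0.41  0.39  2.23  1.43  0.14  1.21] 42.8 [0.7 0.3 0.7]
3 x [0.0145, 0.0079, -0.0091] [0.0123, -0.0002, -0.0095] from [516.2 190.2 188.3] to [536.5 161.1 158.2]
[[523, 181, 178]]
2 x [-0.0, 0.0, 0.0] [0.0205, -0.0, -0.0] from [536.5 161.1 158.2] to [560.  159.6 124.7]
[[548, 160, 141]]
```

Call:
carry_out(
  plan=[
    [[0.0145,0.008,-0.009],[0.0123,0,-0.0095],0.5],
    [[0.0145,0.008,-0.009],[0.0123,0,-0.0095],0.5],
    [[0.0145,0.008,-0.009],[0.0123,0,-0.0095],0.5],
    [[0,0,0],[0,0,0],0.5],
    [[0,0,0],[0,0,0],0.5],
  ],
)

```text
time: 6.1
position: [530.9, 165.2, 164.6]
ee_rot: [[0.565, -0.823, 0.056], [-0.035, 0.044, 0.998], [-0.824, -0.566, -0.004]]
ft_force: [0.2, 0.3, -0.8]
opening: 42.8
```

```bash
python3 - <<'E'
from kin import *
st()
steps(now(),tilted(46,128,4))
f=imaging.grab_frame('top');g=imaging.grab_frame('side')
a=cv2.resize(f[190:270,220:300],None,fx=5,fy=5,interpolation=2)
b=cv2.resize(g[130:210,260:340],None,fx=5,fy=5,interpolation=2)
cv2.imwrite('pics/c2.png',np.hstack([a,b])[:,:,::-1])
P=place(RACK,[bar(45,128,26)]); print(proj('top',P),proj('side',P), 'tcp',proj('top',[now()[:3,3]]),proj('side',[now()[:3,3]]))
E
```

```text
6.1 [-0.68  0.45  0.23  2.25  1.93  0.22  0.71] 42.8 [ 0.2  0.3 -0.8]
2 x [0.0028, -0.0006, -0.0043] [0.0248, -0.0007, -0.0019] from [530.9 165.2 164.6] to [560.  159.6 124.7]
[[545, 162, 145]]
[[257.81814048 221.77463899]] [[298.78642552 163.79118715]] tcp [[254.48745772 226.89291548]] [[293.27237102 156.48120816]]
```

View pics/c2.png

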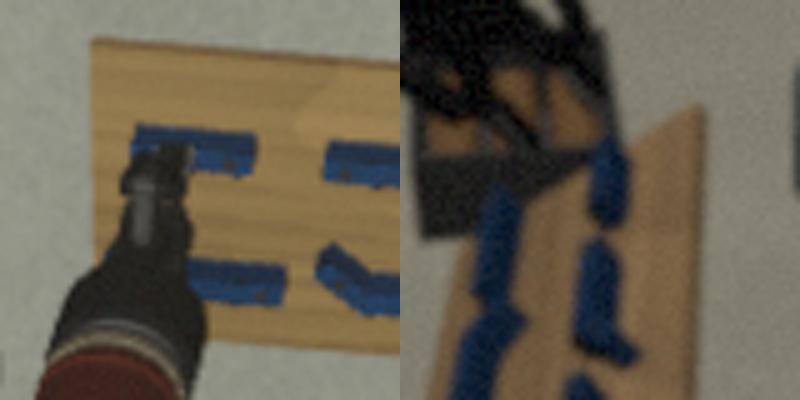

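The gripper is just above and slightly left of the short bar, with its tips at about crop (160,170) in the top view, as projected. I'll go down onto it.

Call:
carry_out(
  plan=[
    [[0.003,0,-0.004],[0.012,0,-0.004],0.5],
    [[0.003,0,-0.004],[0.012,-0.001,0],0.5],
    [[0,0,0],[0.012,0,0],0.5],
    [[0,0,0],[0.01,0,0],0.5],
    [[0,0,0],[0,0,0],0.5],
    [[0,0,0],[0,0,0],0.5],
  ],
)

```text
time: 6.7
position: [557.4, 160.6, 127.8]
ee_rot: [[0.573, -0.818, 0.058], [-0.035, 0.046, 0.998], [-0.819, -0.574, -0.002]]
ft_force: [-0.4, 0.6, 0.1]
opening: 42.6
```

```bash
python3 - <<'E'
from kin import *
st()
steps(now(),tilted(46,128,4))
E
```

```text
6.7 [-0.51  0.55  0.05  2.23  2.14  0.32  0.52] 42.6 [-0.4  0.6  0.1]
1 x [0.0029, -0.0007, 0.0005] [0.0041, -0.0004, -0.0008] from [557.4 160.6 127.8] to [560.  159.6 124.7]
[[560, 160, 125]]
```

Now at about 8 mm above the board with no contact. I'll ease in 3 mm, close, and lift a little along the normal.

Call:
carry_out(
  plan=[
    [[0,0,0],[0.003,0,0],0.4],
    [[0,0,0],[0,0,0],0],
    [[0,0,0],[0,0,0],0],
    [[0,0,0],[0,0,0],0],
    [[0,0,0],[0,0,0],0],
    [[0,0,0],[0,0,0],0],
    [[0,0,0],[0,0,0],0],
    [[0,0,0],[0,0,0],0],
  ],
)

```text
time: 7.37
position: [558.7, 160.2, 125.6]
ee_rot: [[0.573, -0.818, 0.058], [-0.034, 0.046, 0.998], [-0.819, -0.574, -0.001]]
ft_force: [-5.6, -0.3, 7.0]
opening: 12.8
```

Gripped. I'll lift along the board normal and plan the crate pose.

Call:
carry_out(
  plan=[
    [[0,0,0],[-0.015,0,0],0],
    [[0,0,0],[-0.025,0,0],0],
    [[0,0,0],[-0.025,0,0],0],
    [[0,0,0],[-0.025,0,0],0],
    [[0,0,0],[-0.01,0,0],0],
    [[0,0,0],[0,0,0],0],
  ],
)

```text
time: 7.87
position: [503.7, 163.3, 203.9]
ee_rot: [[0.573, -0.817, 0.059], [-0.036, 0.046, 0.998], [-0.819, -0.574, -0.003]]
ft_force: [-0.4, -0.4, -2.4]
opening: 13.3
```

```bash
cat >> kin.py <<'E'
def crate(x,y,z,a,yaw=0):
    B=tilted(0,0,0,a); B[:3,:3]=R.from_euler('z',CR[2]-RACK[2]+yaw).as_matrix()@B[:3,:3]; B[:3,3]=place(CR,[[x,y,z]])[0]; return B
E
python3 - <<'E'
from kin import *
st(); q=np.array(ctrl.observe()['joints'])
for a in(35,25,15,0):
  for yaw in(0,-.4):
    for z in(200,60):
      r=ik(crate(35,0,z,a,yaw),q,.02); print(a,yaw,z,r[0].round(2).tolist(),round(r[1],1),round(r[2],1))
steps(now(),crate(35,0,200,25))
E
```

```text
7.8667 [-0.92  0.37  0.5   2.28  1.56  0.14  1.07] 13.3 [-0.4 -0.4 -2.4]
35 0 200 [1.47, 0.73, -1.03, 1.96, 1.04, 0.33, 2.79] 0.0 0.0
35 0 60 [1.24, 0.86, -0.65, 2.03, 2.54, 0.15, 1.35] 0.0 0.0
35 -0.4 200 [0.89, 0.48, -0.31, 2.03, 1.22, 0.1, 2.04] 0.0 0.0
35 -0.4 60 [0.92, 0.77, -0.37, 2.1, 2.64, 0.35, 0.68] 0.0 0.0
25 0 200 [1.45, 0.81, -1.18, 1.83, 0.99, 0.69, 2.84] 0.0 0.0
25 0 60 [1.19, 0.85, -0.68, 1.91, 1.12, 0.27, 2.71] 0.0 0.0
25 -0.4 200 [1.05, 0.55, -0.58, 1.87, 0.7, 0.43, 2.59] 0.0 0.0
25 -0.4 60 [0.79, 0.73, -0.21, 1.96, 1.31, 0.1, 1.95] 0.0 0.0
15 0 200 [1.39, 0.92, -1.29, 1.68, 1.0, 1.03, 2.84] 0.0 0.0
15 0 60 [1.2, 0.92, -0.84, 1.77, 0.99, 0.62, 2.84] 0.0 0.0
15 -0.4 200 [0.97, 0.59, -0.51, 1.71, 0.44, 0.69, 2.83] 0.0 0.0
15 -0.4 60 [0.96, 0.8, -0.5, 1.8, 0.82, 0.46, 2.5] 0.0 0.0
0 0 200 [1.23, 1.03, -1.34, 1.45, 1.02, 1.44, 2.84] 2.8 1.2
0 0 60 [1.18, 1.11, -1.09, 1.54, 1.05, 1.16, 2.84] 0.0 0.0
0 -0.4 200 [0.99, 0.74, -0.64, 1.43, 0.46, 1.12, 2.84] 0.0 0.0
0 -0.4 60 [0.91, 0.88, -0.49, 1.54, 0.51, 0.85, 2.8] 0.0 0.0
15 x [0.0067, 0.0036, 0.0117] [0.0032, -0.0049, -0.0363] from [503.7 163.3 203.9] to [ 530. -387.  200.]
[[507, 127, 204], [517, 17, 205], [524, -93, 204], [528, -203, 203], [530, -314, 201]]
```

```bash
python3 - <<'E'
from kin import *
B=steps(now(),crate(25,0,180,35,-.45),18); steps(B,crate(25,0,65,35,-.45))
E
```

```text
18 x [0.0257, 0.0178, 0.0001] [0.0073, -0.008, -0.029] from [503.7 163.3 203.9] to [ 520.1 -385.3  180. ]
[[513, 134, 203], [534, 44, 199], [547, -48, 195], [551, -141, 191], [547, -233, 187], [534, -325, 183]]
4 x [0.0, -0.0, 0.0] [0.0236, 0.0165, -0.0] from [ 520.1 -385.3  180. ] to [ 520.1 -385.3   65. ]
[[520, -385, 151], [520, -385, 65]]
```

Call:
carry_out(
  plan=[
    [[0.0255,0.018,0],[0.0073,-0.008,-0.029],0],
    [[0.0255,0.018,0],[0.0073,-0.008,-0.029],0],
    [[0.0255,0.018,0],[0.0073,-0.008,-0.029],0],
    [[0.0255,0.018,0],[0.0073,-0.008,-0.029],0],
    [[0.0255,0.018,0],[0.0073,-0.008,-0.029],0],
    [[0.0255,0.018,0],[0.0073,-0.008,-0.029],0],
    [[0.0255,0.018,0],[0.0073,-0.008,-0.029],0],
    [[0.0255,0.018,0],[0.0073,-0.008,-0.029],0],
    [[0.0255,0.018,0],[0.0073,-0.008,-0.029],0],
  ],
)

```text
time: 8.62
position: [551.4, -113.2, 190.7]
ee_rot: [[0.538, -0.773, 0.336], [-0.197, 0.272, 0.942], [-0.819, -0.573, -0.006]]
ft_force: [0.2, -0.2, -1.8]
opening: 13.0
```

Call:
carry_out(
  plan=[
    [[0.0255,0.018,0],[0.0073,-0.008,-0.029],0],
    [[0.0255,0.018,0],[0.0073,-0.008,-0.029],0],
    [[0.0255,0.018,0],[0.0073,-0.008,-0.029],0],
    [[0.0255,0.018,0],[0.0073,-0.008,-0.029],0],
    [[0.0255,0.018,0],[0.0073,-0.008,-0.029],0],
    [[0.0255,0.018,0],[0.0073,-0.008,-0.029],0],
    [[0.0255,0.018,0],[0.0073,-0.008,-0.029],0],
    [[0.0255,0.018,0],[0.0073,-0.008,-0.029],0],
    [[0.0255,0.018,0],[0.0073,-0.008,-0.029],0],
    [[0,0,0],[0,0,0],0],
  ],
)

```text
time: 9.45
position: [516.6, -396.8, 180.5]
ee_rot: [[0.459, -0.66, 0.595], [-0.351, 0.48, 0.804], [-0.816, -0.578, -0.011]]
ft_force: [-0.6, -0.3, -1.4]
opening: 13.0
```

```bash
python3 - <<'E'
from kin import *
st();B=steps(now(),crate(25,0,65,35,-.45))
E
```

```text
9.45 [0.6  0.5  0.01 2.04 2.41 0.03 0.71] 13.0 [-0.6 -0.3 -1.4]
4 x [-0.0015, -0.0045, 0.0014] [0.023, 0.0174, 0.003] from [ 516.6 -396.8  180.5] to [ 520.1 -385.3   65. ]
[[517, -394, 152], [520, -385, 65]]
```

Call:
carry_out(
  plan=[
    [[0,0,0],[0.023,0.0174,0.003],0],
    [[0,0,0],[0.023,0.0174,0.003],0],
    [[0,0,0],[0.023,0.0174,0.003],0],
    [[0,0,0],[0.023,0.0174,0.003],0],
    [[0,0,0],[0,0,0],0],
    [[0,0,0],[0,0,0],0.4],
    [[0,0,0],[0,0,0],0.4],
    [[0,0,0],[0,0,0],0.4],
    [[0,0,0],[0,0,0],0.4],
  ],
)

```text
time: 10.2
position: [525.9, -376.6, 69.0]
ee_rot: [[0.469, -0.664, 0.582], [-0.343, 0.47, 0.813], [-0.814, -0.581, -0.007]]
ft_force: [0.1, -0.3, -0.1]
opening: 33.8
```

Call:
carry_out(
  plan=[
    [[0,0,0],[-0.024,-0.0165,0],0.5],
    [[0,0,0],[-0.024,-0.0165,0],0.5],
    [[0,0,0],[-0.024,-0.0165,0],0.5],
    [[0,0,0],[-0.024,-0.0165,0],0.5],
    [[0,0,0],[0,0,0],0.5],
  ],
)

```text
time: 10.62
position: [527.3, -376.4, 192.6]
ee_rot: [[0.476, -0.659, 0.582], [-0.349, 0.466, 0.813], [-0.807, -0.591, -0.009]]
ft_force: [1.1, 0.5, 1.6]
opening: 42.7
```

```bash
python3 - <<'E'
from kin import *
st();
B=steps(now(),tilted(46,0,60),14);steps(B,tilted(46,0,6))
imaging.grab_frame('top');imaging.grab_frame('side')
for c in('top','side'): print(c,[(round(d['p'],2),d['at']) for d in imaging.masks_of(c,'short')],proj(c,place(CR,[[0,0,10]])))
E
```

```text
10.6167 [0.55 0.48 0.03 2.05 2.32 0.03 0.78] 42.7 [1.1 0.5 1.6]
14 x [-0.0323, -0.0238, 0.0013] [-0.0052, 0.0097, 0.0276] from [ 527.3 -376.4  192.6] to [520.3  33.8 170.5]
[[534, -348, 191], [549, -260, 186], [553, -171, 181], [546, -82, 176], [528, 5, 172]]
2 x [-0.0, 0.0, 0.0] [0.027, -0.0, -0.0] from [520.3  33.8 170.5] to [551.2  31.9 126.3]
[[536, 33, 148]]
top [(0.71, [229.8, 437.5])] [[435.83521058 243.99748275]]
side [(0.86, [350.8, 299.6])] [[277.63546471 347.69777828]]
```

The short bar is in the crate. Next is bent_right.

Call:
carry_out(
  plan=[
    [[-0.0323,-0.0238,0.001],[-0.0062,0.0095,0.0276],0.5],
    [[-0.0323,-0.0238,0.001],[-0.0062,0.0095,0.0276],0.5],
    [[-0.0323,-0.0238,0.001],[-0.0062,0.0095,0.0276],0.5],
    [[-0.0323,-0.0238,0.001],[-0.0062,0.0095,0.0276],0.5],
    [[-0.0323,-0.0238,0.001],[-0.0062,0.0095,0.0276],0.5],
    [[-0.0323,-0.0238,0.001],[-0.0062,0.0095,0.0276],0.5],
    [[-0.0323,-0.0238,0.001],[-0.0062,0.0095,0.0276],0.5],
  ],
)

```text
time: 11.4
position: [546.1, -165.6, 177.7]
ee_rot: [[0.536, -0.776, 0.332], [-0.188, 0.274, 0.943], [-0.823, -0.568, 0.001]]
ft_force: [0.4, 0.7, -1.8]
opening: 42.9
```

Call:
carry_out(
  plan=[
    [[-0.0323,-0.0238,0.001],[-0.0052,0.0095,0.0276],0.5],
    [[-0.0323,-0.0238,0.001],[-0.0052,0.0095,0.0276],0.5],
    [[-0.0323,-0.0238,0.001],[-0.0052,0.0095,0.0276],0.5],
    [[-0.0323,-0.0238,0.001],[-0.0052,0.0095,0.0276],0.5],
    [[-0.0323,-0.0238,0.001],[-0.0052,0.0095,0.0276],0.5],
    [[-0.0323,-0.0238,0.001],[-0.0052,0.0095,0.0276],0.5],
    [[-0.0323,-0.0238,0.001],[-0.0052,0.0095,0.0276],0.5],
    [[0,0,0],[0,0,0],0.5],
    [[0,0,0],[0,0,0],0.5],
  ],
)

```text
time: 12.15
position: [514.6, 38.5, 171.1]
ee_rot: [[0.563, -0.825, 0.057], [-0.024, 0.053, 0.998], [-0.826, -0.563, 0.01]]
ft_force: [-0.5, -0.0, -0.0]
opening: 42.8
```

```bash
python3 - <<'E'
from kin import *
st();
B=steps(now(),tilted(46,0,45),2);steps(B,tilted(46,0,5))
E
```

```text
12.15 [ 0.02  0.39 -0.28  2.37  2.21  0.31  0.71] 42.8 [-0.5 -0.  -0. ]
2 x [-0.0017, 0.0048, -0.0063] [0.0094, -0.0024, -0.0022] from [514.6  38.5 171.1] to [528.8  33.3 158.2]
[[522, 36, 165]]
2 x [-0.0, 0.0, 0.0] [0.02, 0.0, -0.0] from [528.8  33.3 158.2] to [551.8  31.9 125.5]
[[540, 33, 142]]
```

Call:
carry_out(
  plan=[
    [[-0.002,0.005,-0.006],[0.0094,-0.0024,-0.0022],0.5],
    [[-0.002,0.005,-0.006],[0.0094,-0.0024,-0.0022],0.5],
    [[0,0,0],[0,0,0],0.5],
    [[0,0,0],[0.013,0,0],0.5],
    [[0,0,0],[0.013,0,0],0.5],
    [[0,0,0],[0.01,0,0],0.5],
    [[0,0,0],[0,0,0],0.5],
    [[0,0,0],[0,0,0],0.5],
  ],
)

```text
time: 12.82
position: [550.1, 29.6, 129.2]
ee_rot: [[0.572, -0.818, 0.064], [-0.038, 0.052, 0.998], [-0.819, -0.574, -0.001]]
ft_force: [0.2, -0.3, 1.4]
opening: 43.0
```

```bash
python3 - <<'E'
from kin import *
st();
steps(now(),tilted(46,0,5))
E
```

```text
12.8167 [ 0.08  0.53 -0.35  2.33  2.33  0.43  0.63] 43.0 [ 0.2 -0.3  1.4]
1 x [-0.003, -0.0034, -0.0001] [0.0039, 0.0009, 0.0024] from [550.1  29.6 129.2] to [551.8  31.9 125.5]
[[552, 32, 125]]
```

Call:
carry_out(
  plan=[
    [[0,0,0],[0.003,0.001,0.002],0.4],
    [[0,0,0],[0,0,0],0],
    [[0,0,0],[0,0,0],0],
    [[0,0,0],[0,0,0],0],
    [[0,0,0],[0,0,0],0],
    [[0,0,0],[0,0,0],0],
    [[0,0,0],[0,0,0],0],
    [[0,0,0],[0,0,0],0],
  ],
)

```text
time: 13.48
position: [550.8, 32.9, 126.9]
ee_rot: [[0.573, -0.817, 0.062], [-0.036, 0.05, 0.998], [-0.819, -0.574, -0.001]]
ft_force: [-5.8, 0.7, 5.4]
opening: 13.3
```

Call:
carry_out(
  plan=[
    [[0,0,0],[-0.015,0,0],0],
    [[0,0,0],[-0.025,0,0],0],
    [[0,0,0],[-0.025,0,0],0],
    [[0,0,0],[-0.025,0,0],0],
    [[0,0,0],[0,0,0],0],
  ],
)

```text
time: 13.9
position: [499.0, 36.5, 203.4]
ee_rot: [[0.577, -0.814, 0.061], [-0.036, 0.05, 0.998], [-0.816, -0.579, -0.0]]
ft_force: [-0.3, 0.9, -1.3]
opening: 12.7
```

```bash
python3 - <<'E'
from kin import *
st()
steps(now(),crate(0,-5,185,35,-.4),14)
E
```

```text
13.9 [-0.07  0.29 -0.18  2.38  2.07  0.25  0.83] 12.7 [-0.3  0.9 -1.3]
14 x [0.0298, 0.021, 0.0004] [0.0061, -0.0063, -0.0292] from [499.   36.5 203.4] to [ 494.6 -385.9  185. ]
[[506, 7, 202], [520, -84, 198], [524, -175, 194], [518, -266, 190], [502, -356, 186]]
```

Call:
carry_out(
  plan=[
    [[0.03,0.021,0],[0.0061,-0.0063,-0.0292],0],
    [[0.03,0.021,0],[0.0061,-0.0063,-0.0292],0],
    [[0.03,0.021,0],[0.0061,-0.0063,-0.0292],0],
    [[0.03,0.021,0],[0.0061,-0.0063,-0.0292],0],
    [[0.03,0.021,0],[0.0061,-0.0063,-0.0292],0],
    [[0.03,0.021,0],[0.0061,-0.0063,-0.0292],0],
    [[0.03,0.021,0],[0.0061,-0.0063,-0.0292],0],
  ],
)

```text
time: 14.48
position: [525.0, -177.2, 190.0]
ee_rot: [[0.545, -0.777, 0.315], [-0.182, 0.258, 0.949], [-0.818, -0.575, -0.001]]
ft_force: [0.3, 0.0, -1.5]
opening: 13.1
```

Call:
carry_out(
  plan=[
    [[0.03,0.021,0],[0.0061,-0.0063,-0.0292],0],
    [[0.03,0.021,0],[0.0061,-0.0063,-0.0292],0],
    [[0.03,0.021,0],[0.0061,-0.0063,-0.0292],0],
    [[0.03,0.021,0],[0.0061,-0.0063,-0.0292],0],
    [[0.03,0.021,0],[0.0061,-0.0063,-0.0292],0],
    [[0.03,0.021,0],[0.0061,-0.0063,-0.0292],0],
    [[0.03,0.021,0],[0.0061,-0.0063,-0.0292],0],
    [[0,0,0],[0,0,0],0],
  ],
)

```text
time: 15.15
position: [491.8, -394.9, 180.7]
ee_rot: [[0.478, -0.681, 0.556], [-0.324, 0.451, 0.831], [-0.817, -0.577, -0.005]]
ft_force: [-0.3, -1.3, -1.1]
opening: 13.0
```

```bash
python3 - <<'E'
from kin import *
st()
steps(now(),crate(0,-5,75,35,-.4))
f=imaging.grab_frame('top');g=imaging.grab_frame('side')
a=cv2.resize(f[190:290,370:490],None,fx=3.3,fy=4,interpolation=2)[:400,:396]
b=cv2.resize(g[270:400,210:340],(400,400),interpolation=2)
cv2.imwrite('pics/c3.png',np.hstack([a,b])[:,:,::-1])
E
```

```text
15.15 [ 0.77  0.48 -0.15  2.09  2.44  0.05  0.78] 13.0 [-0.3 -1.3 -1.1]
3 x [-0.0037, -0.0047, 0.0014] [0.0283, 0.021, 0.0031] from [ 491.8 -394.9  180.7] to [ 494.6 -385.9   75. ]
[[493, -392, 145]]
```

View pics/c3.png

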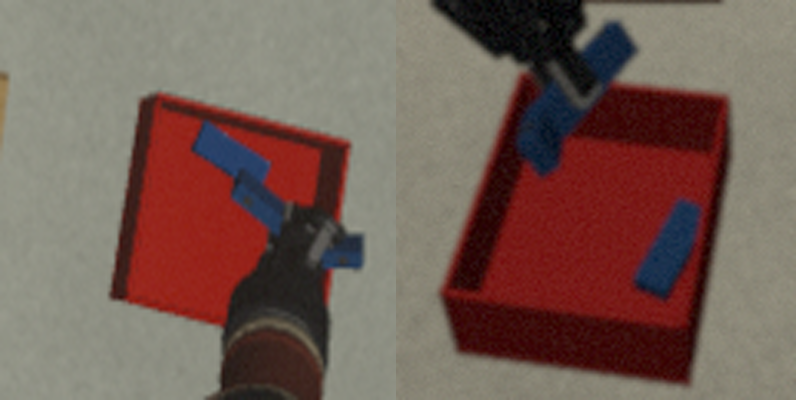

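The short bar lies on the crate floor, at about (230,150) in the top crop. bent_right is held above the crate, its bent end toward the right wall, so I'll place it slightly further to +y.

Call:
carry_out(
  plan=[
    [[0,0,0],[0.023,0.019,0.009],0],
    [[0,0,0],[0.023,0.019,0.009],0],
    [[0,0,0],[0.023,0.018,0.005],0],
    [[0,0,0],[0.018,0.012,0],0],
    [[0,0,0],[0,0,0],0],
    [[0,0,0],[0,0,0],0.4],
    [[0,0,0],[0,0,0],0.4],
    [[0,0,0],[0,0,0],0.4],
    [[0,0,0],[0,0,0],0.4],
    [[0,0,0],[0,0,0],0.4],
  ],
)

```text
time: 16.08
position: [503.5, -364.0, 73.2]
ee_rot: [[0.485, -0.685, 0.544], [-0.315, 0.443, 0.839], [-0.816, -0.578, -0.001]]
ft_force: [-0.0, 0.7, -0.2]
opening: 34.3
```

Call:
carry_out(
  plan=[
    [[0,0,0],[-0.026,-0.018,0],0.5],
    [[0,0,0],[-0.026,-0.018,0],0.5],
    [[0,0,0],[-0.026,-0.018,0],0.5],
    [[0,0,0],[-0.02,-0.014,0],0.5],
    [[0,0,0],[0,0,0],0.5],
  ],
)

```text
time: 16.5
position: [504.8, -365.0, 198.6]
ee_rot: [[0.491, -0.68, 0.544], [-0.321, 0.439, 0.839], [-0.81, -0.587, -0.003]]
ft_force: [0.5, -0.5, 0.2]
opening: 43.0
```

```bash
python3 - <<'E'
from kin import *
st(); q=np.array(ctrl.observe()['joints'])
for a in(28,25,22,20,15):
  for h in(80,60,40,5):
    r=ik(tilted(-44,0,h,a),q,.02); print(a,h,r[0].round(2).tolist(),round(r[1],1),round(r[2],1))
B=steps(now(),tilted(-44,0,75,20),14)
imaging.grab_frame('top');imaging.grab_frame('side')
for c in('top','side'): print(c,[(round(d['p'],2),d['at']) for d in imaging.masks_of(c,'bent_right')],proj(c,place(CR,[[0,0,10]])))
E
```

```text
16.5 [ 0.66  0.44 -0.09  2.1   2.33  0.04  0.84] 43.0 [ 0.5 -0.5  0.2]
28 80 [-0.03, 0.35, -0.17, 2.42, 1.79, 0.18, 1.14] 16.2 3.8
28 60 [0.01, 0.42, -0.23, 2.42, 2.06, 0.23, 0.88] 14.2 3.3
28 40 [0.09, 0.49, -0.32, 2.42, 2.18, 0.31, 0.77] 11.8 2.7
28 5 [0.17, 0.6, -0.41, 2.42, 2.33, 0.44, 0.65] 6.2 1.4
25 80 [-0.3, 0.35, 0.18, 2.42, 2.14, 0.03, 0.8] 9.1 2.1
25 60 [-0.01, 0.41, -0.18, 2.42, 2.04, 0.18, 0.9] 7.0 1.7
25 40 [0.08, 0.48, -0.3, 2.42, 2.16, 0.27, 0.8] 4.6 1.1
25 5 [0.16, 0.59, -0.39, 2.41, 2.3, 0.4, 0.68] 0.0 0.0
22 80 [0.19, 0.37, -0.42, 2.42, 1.55, 0.24, 1.4] 1.9 0.4
22 60 [-0.07, 0.41, -0.09, 2.42, 2.05, 0.13, 0.91] 0.0 0.0
22 40 [0.02, 0.47, -0.2, 2.4, 2.1, 0.19, 0.86] 0.0 0.0
22 5 [0.09, 0.57, -0.29, 2.37, 2.19, 0.27, 0.79] 0.0 0.0
20 80 [0.33, 0.4, -0.6, 2.4, 1.41, 0.31, 1.54] 0.0 0.0
20 60 [0.19, 0.43, -0.41, 2.39, 1.55, 0.24, 1.41] 0.0 0.0
20 40 [-0.15, 0.46, 0.03, 2.37, 2.14, 0.06, 0.83] 0.0 0.0
20 5 [0.01, 0.55, -0.16, 2.34, 2.13, 0.17, 0.85] 0.0 0.0
15 80 [0.56, 0.5, -0.92, 2.33, 1.18, 0.51, 1.78] 0.0 0.0
15 60 [0.49, 0.53, -0.82, 2.32, 1.24, 0.48, 1.74] 0.0 0.0
15 40 [0.43, 0.56, -0.73, 2.3, 1.3, 0.44, 1.69] 0.0 0.0
15 5 [0.32, 0.62, -0.59, 2.27, 1.41, 0.38, 1.61] 0.0 0.0
14 x [-0.0325, -0.0175, 0.0193] [-0.0028, 0.0146, 0.0261] from [ 504.8 -365.   198.6] to [438.1  38.7 131.2]
[[508, -336, 192], [509, -248, 174], [500, -160, 158], [480, -73, 144], [450, 11, 134]]
top [(0.72, [239.9, 429.4]), (0.64, [238.6, 433.1]), (0.38, [254.1, 346.3]), (0.33, [247.9, 296.6])] [[435.83521058 243.99748275]]
side [(0.8, [339.7, 283.6])] [[277.63546471 347.69777828]]
```

bent_right is in the crate. Next is bent_left, with about 22° of tilt because joint 4 limits the reach there.

Call:
carry_out(
  plan=[
    [[-0.0325,-0.0175,0.019],[-0.0028,0.0146,0.0261],0.4],
    [[-0.0325,-0.0175,0.019],[-0.0028,0.0146,0.0261],0.4],
    [[-0.0325,-0.0175,0.019],[-0.0028,0.0146,0.0261],0.4],
    [[-0.0325,-0.0175,0.019],[-0.0028,0.0146,0.0261],0.4],
    [[-0.0325,-0.0175,0.019],[-0.0028,0.0146,0.0261],0.4],
    [[-0.0325,-0.0175,0.019],[-0.0028,0.0146,0.0261],0.4],
    [[-0.0325,-0.0175,0.019],[-0.0028,0.0146,0.0261],0.4],
  ],
)

```text
time: 17.28
position: [495.8, -155.6, 149.8]
ee_rot: [[0.429, -0.848, 0.31], [-0.152, 0.271, 0.951], [-0.89, -0.455, -0.013]]
ft_force: [-0.1, 0.6, -0.8]
opening: 34.2
```

Call:
carry_out(
  plan=[
    [[-0.0325,-0.0175,0.019],[-0.0028,0.0146,0.0261],0.4],
    [[-0.0325,-0.0175,0.019],[-0.0028,0.0146,0.0261],0.4],
    [[-0.0325,-0.0175,0.019],[-0.0028,0.0146,0.0261],0.4],
    [[-0.0325,-0.0175,0.019],[-0.0028,0.0146,0.0261],0.4],
    [[-0.0325,-0.0175,0.019],[-0.0028,0.0146,0.0261],0.4],
    [[-0.0325,-0.0175,0.019],[-0.0028,0.0146,0.0261],0.4],
    [[-0.0325,-0.0175,0.019],[-0.0028,0.0146,0.0261],0.4],
    [[0,0,0],[0,0,0],0.4],
    [[0,0,0],[0,0,0],0.4],
  ],
)

```text
time: 18.03
position: [433.3, 42.6, 123.4]
ee_rot: [[0.336, -0.94, 0.057], [-0.011, 0.056, 0.998], [-0.942, -0.336, 0.008]]
ft_force: [0.4, -0.7, -0.5]
opening: 34.0
```

```bash
python3 - <<'E'
from kin import *
st()
B=steps(now(),tilted(-45,0,50,22),3);steps(B,tilted(-45,0,9,22))
E
```

```text
18.0333 [-0.31  0.4   0.15  2.42  1.99  0.02  0.92] 34.0 [ 0.4 -0.7 -0.5]
3 x [0.0001, 0.0029, -0.0139] [0.0063, -0.0043, -0.0012] from [433.3  42.6 123.4] to [451.6  37.9 110.1]
[[439, 41, 119]]
2 x [0.0, 0.0, 0.0] [0.02, -0.0046, -0.0] from [451.6  37.9 110.1] to [475.1  36.5  76.6]
[[463, 37, 93]]
```

Call:
carry_out(
  plan=[
    [[0,0.003,0],[0.0065,-0.0045,-0.0012],0.4],
    [[0,0.003,0],[0.0065,-0.0045,-0.0012],0.4],
    [[0,0.003,0],[0.0065,-0.0045,-0.0012],0.4],
    [[0,0,-0.014],[0.007,0,0],0.4],
    [[0,0,-0.014],[0.007,-0.002,0],0.4],
    [[0,0,0],[0,0,0],0.4],
    [[0,0,0],[0,0,0],0.4],
  ],
)

```text
time: 18.62
position: [460.1, 35.0, 97.7]
ee_rot: [[0.362, -0.93, 0.066], [-0.023, 0.061, 0.998], [-0.932, -0.363, 0.001]]
ft_force: [0.3, -0.7, 0.6]
opening: 34.3
```

```bash
python3 - <<'E'
from kin import *
st()
steps(now(),tilted(-45,0,9,22),3)
E
```

```text
18.6167 [-0.05  0.49 -0.18  2.4   2.07  0.2   0.83] 34.3 [ 0.3 -0.7  0.6]
3 x [-0.0018, -0.0005, -0.0042] [0.0084, -0.002, 0.0008] from [460.1  35.   97.7] to [475.1  36.5  76.6]
[[465, 36, 91]]
```

```bash
python3 - <<'E'
from kin import *
f=imaging.grab_frame('top');g=imaging.grab_frame('side')
a=cv2.resize(f[200:280,260:340],None,fx=5,fy=5,interpolation=2)
b=cv2.resize(g[160:240,230:310],None,fx=5,fy=5,interpolation=2)
cv2.imwrite('pics/c4.png',np.hstack([a,b])[:,:,::-1])
p=now()[:3,3]; P=place(RACK,[bar(-45,0,26)]); print(P,proj('top',[p,P[0]]),proj('side',[p,P[0]]))
E
```

```text
[[465.3183374   37.1046262   90.48701352]] [[301.42544311 252.96451492]
 [301.02102661 251.22785581]] [[269.52963387 200.83645491]
 [271.52371721 202.61042024]]
```

View pics/c4.png

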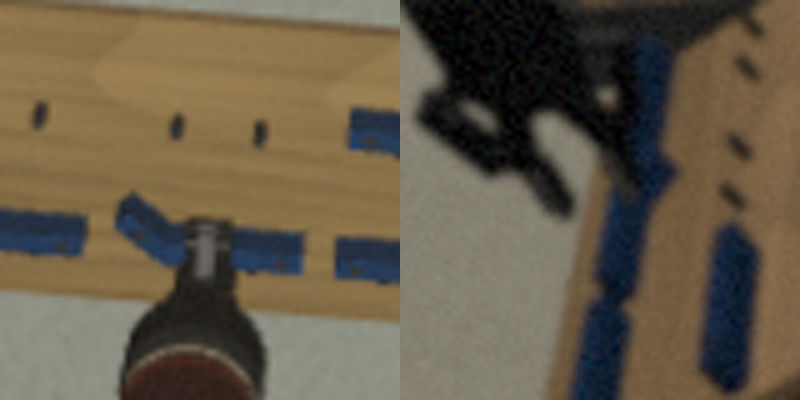

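The top crop shows the fingers centred on bent_left, with the bar on both sides of them at about (205,245). The side crop shows them straddling it, at (570,200) and (630,185). The upper row's pins are clear. I'll go down.

Call:
carry_out(
  plan=[
    [[-0.002,0,-0.004],[0.0084,-0.002,0.0008],0.4],
    [[-0.002,0,-0.004],[0.0084,-0.002,0.0008],0.4],
    [[-0.002,0,-0.004],[0.0074,-0.002,0.0008],0.4],
    [[0,0,0],[0,0,0],0.4],
    [[0,0,0],[0,0,0],0.4],
  ],
)

```text
time: 19.13
position: [474.8, 37.9, 78.0]
ee_rot: [[0.375, -0.925, 0.057], [-0.023, 0.052, 0.998], [-0.927, -0.375, -0.002]]
ft_force: [-0.6, 0.2, 0.6]
opening: 34.0
```

```bash
python3 - <<'E'
from kin import *
st()
steps(now(),tilted(-45,0,9,22))
E
```

```text
19.1333 [ 0.01  0.56 -0.27  2.38  2.15  0.29  0.76] 34.0 [-0.6  0.2  0.6]
1 x [0.0034, -0.0008, 0.0009] [0.0014, 0.0002, -0.0014] from [474.8  37.9  78. ] to [475.1  36.5  76.6]
[[475, 37, 77]]
```

Close, then lift along the board normal. In tool axes at this tilt that is about -x with a small +y.

Call:
carry_out(
  plan=[
    [[0,0,0],[0,0,0],0],
    [[0,0,0],[0,0,0],0],
    [[0,0,0],[0,0,0],0],
    [[0,0,0],[0,0,0],0],
    [[0,0,0],[0,0,0],0],
    [[0,0,0],[0,0,0],0],
    [[0,0,0],[0,0,0],0],
  ],
)

```text
time: 19.72
position: [473.6, 38.0, 78.8]
ee_rot: [[0.375, -0.925, 0.056], [-0.023, 0.051, 0.998], [-0.927, -0.376, -0.002]]
ft_force: [-4.5, -0.4, 6.9]
opening: 14.3
```

Call:
carry_out(
  plan=[
    [[0,0,0],[-0.012,0.0025,0],0],
    [[0,0,0],[-0.018,0.003,0],0],
    [[0,0,0],[-0.02,0,0],0],
    [[0,0,0],[-0.025,-0.005,0],0],
    [[0,0,0],[-0.025,-0.01,0],0],
    [[0,0,0],[-0.02,-0.01,0],0],
    [[0,0,0],[0,0,0],0],
  ],
)

```text
time: 20.3
position: [453.7, 36.2, 150.4]
ee_rot: [[0.394, -0.917, 0.062], [-0.035, 0.053, 0.998], [-0.919, -0.395, -0.011]]
ft_force: [1.4, -0.2, -1.0]
opening: 12.8
```

```bash
python3 - <<'E'
from kin import *
st()
steps(now(),crate(-15,0,190,30,-.4),14)
E
```

```text
20.3 [-0.18  0.35 -0.03  2.38  1.42  0.13  1.48] 12.8 [ 1.4 -0.2 -1. ]
14 x [0.0329, 0.0156, -0.008] [0.0025, -0.0107, -0.0281] from [453.7  36.2 150.4] to [ 480.7 -378.4  190. ]
[[463, 8, 153], [483, -80, 160], [494, -170, 168], [495, -259, 177], [486, -349, 187]]
```

Call:
carry_out(
  plan=[
    [[0.033,0.0156,-0.008],[-0.0025,-0.0107,-0.0281],0],
    [[0.033,0.0156,-0.008],[-0.0025,-0.0107,-0.0281],0],
    [[0.033,0.0156,-0.008],[0.0025,-0.0107,-0.0281],0],
    [[0.033,0.0156,-0.008],[0.0025,-0.0107,-0.0281],0],
    [[0.033,0.0156,-0.008],[0.0025,-0.0107,-0.0281],0],
    [[0.033,0.0156,-0.008],[0.0025,-0.0107,-0.0281],0],
    [[0.033,0.0156,-0.008],[0.0025,-0.0107,-0.0281],0],
  ],
)

```text
time: 20.88
position: [489.4, -171.8, 175.6]
ee_rot: [[0.419, -0.852, 0.315], [-0.153, 0.276, 0.949], [-0.895, -0.446, -0.015]]
ft_force: [0.7, 0.6, -1.6]
opening: 12.7
```

Call:
carry_out(
  plan=[
    [[0.033,0.0156,-0.008],[0.0025,-0.0107,-0.0281],0],
    [[0.033,0.0156,-0.008],[0.0025,-0.0107,-0.0281],0],
    [[0.033,0.0156,-0.008],[0.0025,-0.0107,-0.0281],0],
    [[0.033,0.0156,-0.008],[0.0025,-0.0107,-0.0281],0],
    [[0.033,0.0156,-0.008],[0.0025,-0.0107,-0.0281],0],
    [[0.033,0.0156,-0.008],[0.0025,-0.0107,-0.0281],0],
    [[0.033,0.0156,-0.008],[0.0025,-0.0107,-0.0281],0],
    [[0,0,0],[0,0,0],0],
    [[0,0,0],[0,0,0],0],
  ],
)

```text
time: 21.63
position: [473.9, -381.8, 196.5]
ee_rot: [[0.414, -0.727, 0.547], [-0.273, 0.474, 0.837], [-0.868, -0.496, -0.002]]
ft_force: [0.2, 0.1, -1.7]
opening: 12.4
```

```bash
python3 - <<'E'
from kin import *
st()
steps(now(),crate(-15,0,85,30,-.4),4)
f=imaging.grab_frame('top');g=imaging.grab_frame('side')
a=cv2.resize(f[190:290,370:490],None,fx=3.3,fy=4,interpolation=2)[:400,:396]
b=cv2.resize(g[270:400,210:340],(400,400),interpolation=2)
cv2.imwrite('pics/c5.png',np.hstack([a,b])[:,:,::-1])
E
```

```text
21.6333 [ 0.99  0.46 -0.46  2.04  0.88  0.23  2.37] 12.4 [ 0.2  0.1 -1.7]
4 x [-0.0012, -0.0014, -0.0011] [0.0247, 0.013, 0.0017] from [ 473.9 -381.8  196.5] to [ 480.7 -378.4   85. ]
[[476, -381, 169], [481, -378, 85]]
```

View pics/c5.png

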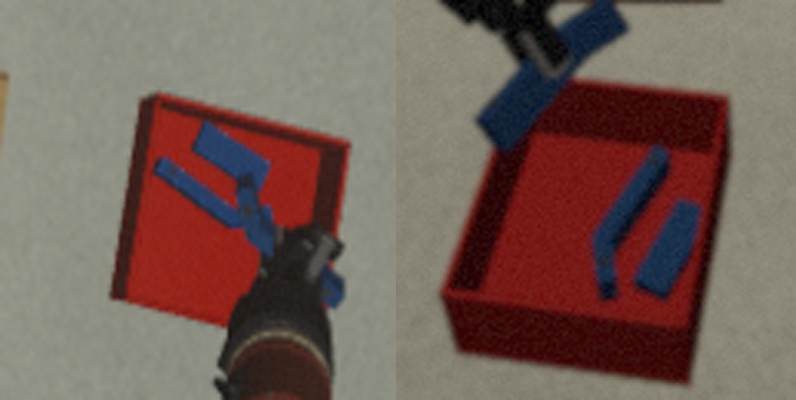

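The two bars lie on the crate floor, and bent_left is held above the near half, at about (290,250) in the top crop. I'll lower and release it.

Call:
carry_out(
  plan=[
    [[0,0,0],[0.0265,0.0145,0.0017],0],
    [[0,0,0],[0.0265,0.0145,0.0017],0],
    [[0,0,0],[0.0265,0.0145,0.0017],0],
    [[0,0,0],[0.0265,0.0145,0.0017],0],
    [[0,0,0],[0,0,0],0],
    [[0,0,0],[0,0,0],0],
    [[0,0,0],[0,0,0],0.4],
    [[0,0,0],[0,0,0],0.4],
    [[0,0,0],[0,0,0],0.4],
    [[0,0,0],[0,0,0],0.4],
  ],
)

```text
time: 22.57
position: [473.3, -376.2, 126.4]
ee_rot: [[0.388, -0.745, 0.543], [-0.262, 0.476, 0.84], [-0.884, -0.468, -0.011]]
ft_force: [-0.8, 0.2, -0.1]
opening: 34.2
```

Call:
carry_out(
  plan=[
    [[0,0,0],[0,0,0],0.4],
    [[0,0,0],[-0.03,-0.017,0],0.4],
    [[0,0,0],[-0.03,-0.017,0],0.4],
    [[0,0,0],[-0.03,-0.017,0],0.4],
    [[0,0,0],[-0.03,-0.017,0],0.4],
    [[0,0,0],[-0.03,-0.01,0],0.4],
    [[0,0,0],[-0.03,0,0],0.4],
    [[0,0,0],[0,0,0],0.4],
    [[0,0,0],[0,0,0],0.4],
  ],
)

```text
time: 23.32
position: [461.0, -369.4, 291.4]
ee_rot: [[0.391, -0.738, 0.55], [-0.277, 0.475, 0.835], [-0.878, -0.479, -0.019]]
ft_force: [0.1, 0.5, -0.5]
opening: 34.1
```

```bash
python3 - <<'E'
from kin import *
st()
f=imaging.grab_frame('top');g=imaging.grab_frame('side')
a=cv2.resize(f[130:290,200:500],(600,320),interpolation=2)
b=cv2.resize(g[140:400,220:420],(200,260))
c=np.zeros((580,600,3),np.uint8); c[:320]=a; c[320:,:200]=b; c[320:,200:460]=cv2.resize(g[270:400,210:340],(260,260),interpolation=2)
cv2.imwrite('pics/c6.png',c[:,:,::-1])
for cam in('top','side'):
  for t_ in('sound_1','bent_left','bent_right','short','spray_can','mug','tape'):
    print(cam,t_,[(round(d['p'],2),np.array(np.nonzero(d['pixels']))[::-1].mean(1).round(1).tolist()) for d in imaging.masks_of(cam,t_)][:4])
E
```

```text
23.3167 [ 1.31  0.38 -0.9   1.93  0.71  0.55  2.55] 34.1 [ 0.1  0.5 -0.5]
top sound_1 [(0.79, [258.3, 245.1]), (0.6, [344.6, 252.8]), (0.58, [348.2, 226.6])]
top bent_left [(0.86, [432.4, 255.5])]
top bent_right [(0.58, [434.4, 239.1])]
top short [(0.63, [440.2, 228.9])]
top spray_can [(0.71, [425.3, 162.7])]
top mug [(0.59, [200.9, 164.6]), (0.52, [433.8, 238.8]), (0.42, [425.1, 163.1])]
top tape [(0.63, [298.8, 155.3]), (0.59, [437.6, 241.3])]
side sound_1 [(0.76, [279.3, 180.4]), (0.73, [269.5, 235.4])]
side bent_left [(0.64, [262.8, 340.6])]
side bent_right [(0.92, [285.1, 340.2])]
side short [(0.93, [299.0, 351.2])]
side spray_can [(0.71, [386.4, 299.7])]
side mug [(0.72, [349.9, 155.2])]
side tape [(0.71, [372.0, 214.0]), (0.61, [299.5, 350.1])]
```

View pics/c6.png

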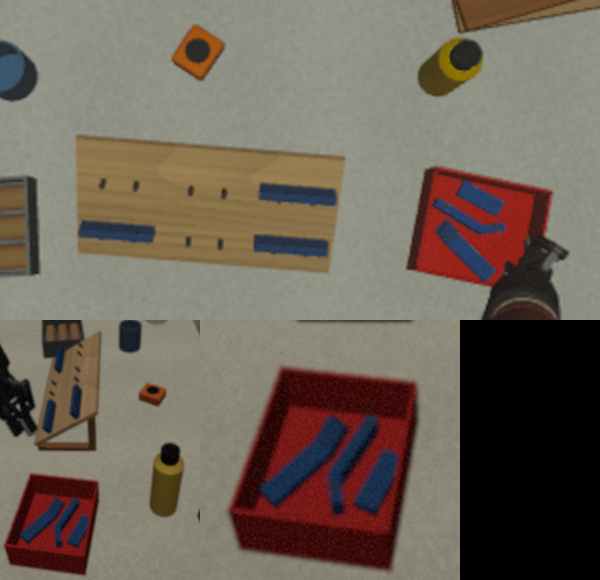

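All three odd bars lie inside the crate. The three sound bars and the bystanders show at their starting pixels, and the arm is clear.

```bash
python3 -c "
from plant import job
print(job.finish_job())"
```

```text
the job is handed in; nothing more can be done
None
```

The short arm, bent_right and bent_left were taken off the rack in that order and put in the red crate. The job was handed in at about 24 s of the 72 s allowed; no verdict is reported.

**Last checks:**
- **Odd arms:** the last pictures from both cameras show all three lying inside the crate walls.
- **Sound arms:** in the top view all three were within about 0.5 pixel (roughly 1.5 mm) of where they started. The side-view network missed one of them. It put another about 2 pixels lower than at the start, which I took as detector noise.
- **Spray can, mug and tape measure:** they showed where they stood at the start. The networks also gave a few false detections for the mug and tape inside the crate, and the picture showed nothing there but the bars.
- **Arm:** its tip was about 290 mm up, and the wrist force read near zero.

**Off plan:**
- bent_left was released about 60 mm higher than intended, because the arm lagged behind the commanded descent. It still landed inside the crate.
- bent_left was gripped at about 22° of tilt instead of the board's 35°, because joint 4 was near its limit there. The grip held.

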